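# Roll a bottle up the feed gutter onto its seat

### The job

The black roll-on bottle has rolled back to the foot of the sloped aluminium gutter. Push it gently up the slope with the fingertips, over the crest and into the blue dip at the top, so that it lies across the gutter against the end stop and cannot roll back; do not lift it. Leave the small vial, the empty glass and the white-lidded jar beside the gutter where they stand, then draw back.

Things in the scene. Friction and masses are not known exactly. Their poses are not given: they have to be found in the camera images.
- bottle_mid (a point): Centre of the loose black capped roll-on bottle, a smooth cylinder 20 mm in diameter, 86 mm long, 25 to 50 g; z axis along the bottle, towards the cap. It starts lying across the gutter at the foot, against two lugs, centre at x = 10, z = 10 mm in the ramp's frame. It rolls freely, and rolls back down if let go on the slope.
- gutter: Aluminium gutter, open at the top and at the foot, fixed to the worktop; origin on the worktop under its middle, x level in the uphill direction, z up. The two blue lugs at the foot are 10 mm wide, 14 mm high, one in each corner, with a 72 mm gap between them where fingers can come in from the open foot behind the bottle.
- ramp (a point): Foot of the slope, 22 mm above the worktop: point on the floor midway between the side walls, at the uphill faces of the lugs. x points up the slope (10 degrees above level), y level across, z square to the floor. In this frame the floor is z = 0 from x = -14 to 180 mm, the lugs fill x = -10 to 0, the side walls' inner faces are at y = +-46 mm, their tops at z = 14 mm.
- crest (a point): Middle of the crest, on the floor at x = 180 mm in the ramp's frame, same axes. Beyond it the blue floor dips 20 degrees below level for 26 mm to the blue end stop, whose face is 22.5 mm past the crest along x and whose top is at z = 14 mm. A bottle whose centre is past the crest rolls down into the dip by itself.
- seat (a point): Where the bottle's centre lies when it rests in the dip against the end stop: x = 192.5, z = 4.3 mm in the ramp's frame; axes parallel to the ramp's.
- vial: Small glass vial with black cap, 25 mm in diameter, 58 mm tall, standing loose beside the gutter; origin at the centre of its underside.
- shot_glass: Empty clear glass, 53 mm in diameter at the rim, 56 mm tall, standing loose beside the gutter; origin at the centre of its underside.
- gel_jar: Jar with a white ribbed lid, 50 mm in diameter, 66 mm tall, standing loose on the other side of the gutter; origin at the centre of its underside.
Not all that is in view belongs to the job. Several things have the shape of the gutter; the one meant has the colours described above.

How it is judged:
By the outcome, as a careful person would: the job done as asked, in the order asked, and still so for the second after the job is handed in, with the robot touching nothing.
It also fails if it takes over 40 s, if anything falls off the work surface, if the arm or the gripper's body presses on something with over 40 N, if the wrist force passes 120 N, or if a joint passes its speed limit or range.

### The arm

A 6-joint arm with a two-finger parallel gripper is mounted at the origin on a cart in front of the work surface, level with it; the furniture and walls round the work are solid. World frame = base frame: x ahead of the robot, y to its left, z up, the work surface at z = 0. Lengths are in mm, angles in degrees, forces in N, time in s.
With the tool pointing down it reaches from about 325 to 925 mm from the base axis. Payload 3.1 kg.
Tool frame: the origin (TCP) lies at the very end of the fingers, on their centre line; the grasp point (between the pads) lies grasp_offset behind it (grasp_offset is the distance from the TCP to the grasp point, in mm); z points along the fingers, y is the line along which they close (so a half turn about z gives the same grasp; the last joint's range is limited). The gripper opens to 85 mm and grips with 20 to 120 N. Pads are 22 mm wide; open, the fingers measure 114 mm over their backs; the gripper's body (76 mm by 85 mm) begins 54 mm behind the grasp point. The pads swing forward as they close: fully open they stand 13 mm farther back than shut.
Start: joints at [-82.517, 12.427, 92.441, -0, 75.132, -6.429], TCP at [150.284, -606.675, 231.3] pointing down, gripper open.
Joint ranges: [-157.48, 157.48], [-44.54, 120.13], [17.64, 146.25], [-64.5, 244.5], [7.68, 150.69], [-147.95, 147.95]. Speed limits (degrees/s): [159.86, 159.86, 180, 180, 180, 180].

### API

Orientations are given as [roll, pitch, yaw] about the fixed x, y, z axes, in that order (R = Rz(yaw) Ry(pitch) Rx(roll)).
In Python, from station import * gives the robot as it stands. Calls block until the motion is done:
- goto(position, orientation): joint-space move of the TCP to a pose.
- move_l(position, attitude=None, speed=150): straight line of the TCP; attitude=None keeps the orientation; speed is the mean speed in mm/s.
- move_j(angles): joint-space move.
- grip(opening, squeeze=None): finger opening in mm; squeeze is the grip in N (None keeps the last); returns when the fingers have stopped.
- wait(seconds).
- solve_ik(position, orientation): joint angles nearest the present ones, or None.
- get_obs(): the state.
- get_image(name): name is "scene" or "top" or "wrist"; returns the picture (480x640x3 uint8, red, green, blue); there is no depth.
- get_calibration(name): a dict with "fx", "fy", "cx", "cy" (pixels), "R" (3x3) and "t" (3): a world point X has camera coordinates R X + t; the wrist camera has in their place "mount" (4x4, takes a point from camera to tool coordinates, whose origin is the TCP and whose axes are the flange's). Camera axes: x right, y down, z forward; pixel columns grow to the right and rows downward; lengths in mm; the calibration is good to about 2 mm. A picture is of the moment at which its call begins: read the wrist's pose just before it. get_calibration takes no time and is no camera call.
A pose or a line that the arm cannot do raises Unreachable and nothing moves.
- sign_off(): hands the job in; it is judged then, once.
Trained networks look in the newest picture that a camera, given by its name, has taken for a name from the list of things; names that differ only in an ending like _2 or _b are one class to them, and where a whole thing is asked for, a point or a joint stands for the part that bears it (a point fixed in the world has none). Each returns a list of dicts, best first, with "score" (0 to 1); they miss things now and then, are a little off and sometimes report something else, mostly with a low value. They report only what shows in the picture. A call takes as long as a camera call. They do not tell look-alikes from the thing itself.
- spot_in(name, camera): "extent" ([centre column, centre row, width, height] in pixels, round what is visible of it).
- regions_of(name, camera): "region" (480x640 bool, what is visible of it) and "extent" ([centre column, centre row, width, height] in pixels, round what is visible of it).
The state is a dict: "t": time; "joint_pos": joint angles; "qvel": joint speeds; "effort": joint torques, N m; "tcp_pos": TCP position; "ee_rot": TCP orientation; "wrist_force": force on the tool from outside, world axes, zero at the start; "moment": the same for the moment, N m; "grip_width": finger opening in mm; "grip_force": force on a finger pad.
Only numpy, scipy, OpenCV 4.12 (cv2) and the standard library are available. Lean on these libraries where they do the work, as an engineer would, in place of code of your own. Each camera call takes 0.05 s, during which the arm holds its last target. There are 200 camera calls.

## Working session

There is one attempt and no reset: what is moved stays moved. The work goes in short steps, each a Python script; the robot and the scene stay as the last script left them, time stands still between calls to the robot, and variables do not carry over. Pictures are saved under pics/ and viewed, at most 10 in all, crops included, and the job is handed in when it is done.

```bash
mkdir -p pics; ls; python3 - <<'E'
from station import *
import cv2
o=get_obs();print(o)
for c in ("scene","top"):
    im=get_image(c);cv2.imwrite(f"pics/{c}0.png",im[:,:,::-1])
    print(c,get_calibration(c))
    for n in ("gutter","bottle_mid","vial","shot_glass","gel_jar"):
        print(n,[(round(d["score"],2),[int(v) for v in d["extent"]]) for d in spot_in(n,c)])
print(get_calibration("wrist"))
E
```

```text
pics
{'t': 0.0, 'joint_pos': array([-8.25174492e+01,  1.24755930e+01,  9.25323872e+01, -5.50725828e-04,
        7.51317414e+01, -6.42825010e+00]), 'qvel': array([ 0.0292474 ,  0.00038162,  0.08379223,  0.07682978, -0.08146401,
       -0.04877676]), 'effort': array([ 3.00857746e-04, -3.96842837e+01, -3.03853405e+01, -2.14489642e-04,
        9.63944272e-03, -1.63342278e-06]), 'tcp_pos': array([ 150.16843169, -605.82044974,  229.94526388]), 'ee_rot': array([-1.79861097e+02, -1.51144593e-02,  1.39109246e+01]), 'wrist_force': array([-0.61572097, -0.35748689, -0.40952988]), 'moment': array([-0.04827863,  0.00939651,  0.06404191]), 'grip_force': 0.0, 'grip_width': 85.56290978025687}
scene {'fx': 607.2110972607263, 'fy': 607.2110972607263, 'cx': 325.29996126749967, 'cy': 243.3597862653368, 'R': array([[ 0.41074717, -0.91162455, -0.01508107],
       [-0.39094272, -0.16115428, -0.90619705],
       [ 0.8236811 ,  0.3781137 , -0.42258665]]), 't': array([-329.5864855 ,  235.30885279,  816.2842438 ])}
gutter [(0.88, [296, 251, 120, 69])]
bottle_mid [(0.77, [332, 256, 29, 27])]
vial [(0.6, [237, 27
[... 402 characters left out ...]
])}
gutter [(0.9, [281, 229, 145, 74]), (0.59, [471, 185, 148, 87])]
bottle_mid [(0.64, [336, 223, 16, 54])]
vial [(0.79, [240, 298, 20, 16])]
shot_glass [(0.95, [323, 301, 31, 35]), (0.27, [281, 228, 142, 79])]
gel_jar [(0.91, [293, 153, 35, 41])]
{'fx': 354.9643215764348, 'fy': 354.9643215764348, 'cx': 315.452888573516, 'cy': 237.59272771709223, 'mount': array([[ 3.66288474e-04, -9.50345904e-01, -3.11195323e-01,
         7.95091881e+01],
       [ 9.99999865e-01,  2.33386786e-04,  4.64307263e-04,
         1.71649073e-01],
       [-3.68623629e-04, -3.11195451e-01,  9.50345861e-01,
        -1.42696557e+02],
       [ 0.00000000e+00,  0.00000000e+00,  0.00000000e+00,
         1.00000000e+00]])}
```

View pics/top0.png

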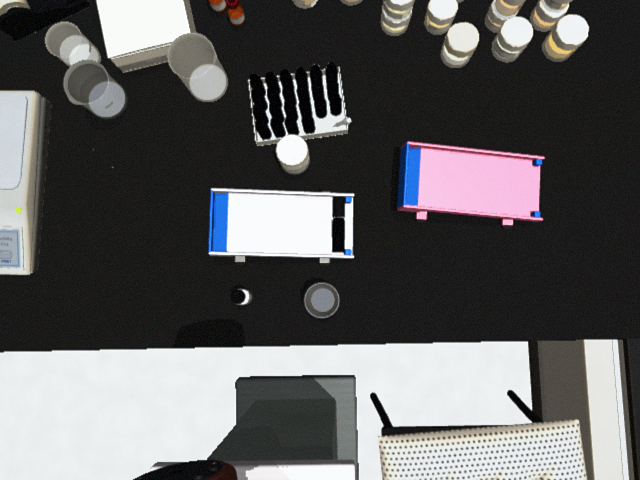

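View pics/scene0.png

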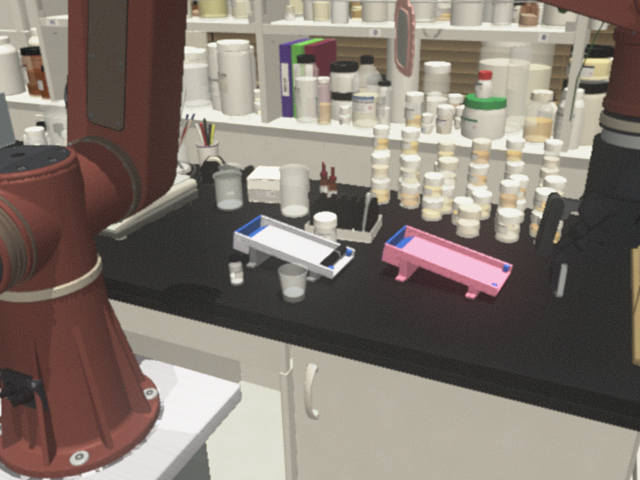

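```bash
python3 -c "
import cv2
a=cv2.imread('pics/top0.png');c=cv2.resize(a[130:330,190:390],(780,780),interpolation=cv2.INTER_CUBIC)[0:600]
cv2.imwrite('pics/topc.png',cv2.resize(a[165:315,195:395],(800,600),interpolation=cv2.INTER_CUBIC))"
```

```text
(no output)
```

View pics/topc.png

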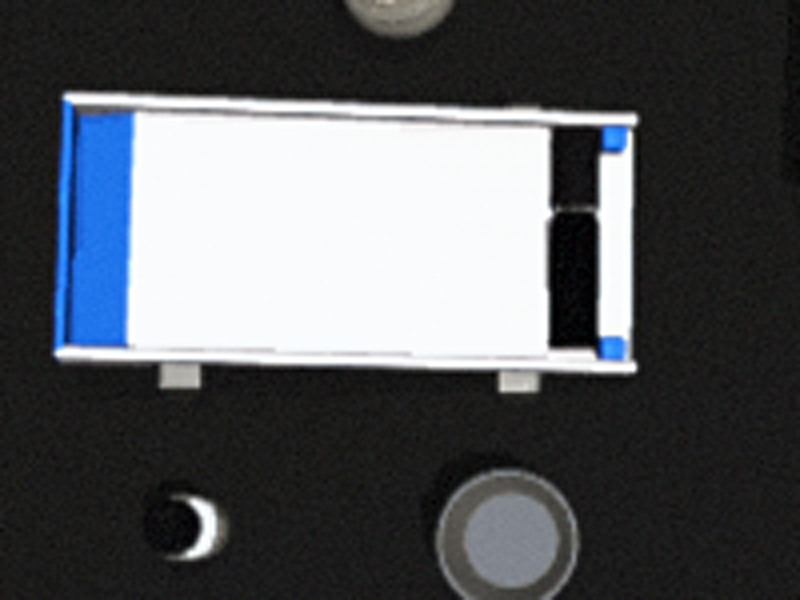

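Two gutter-shaped things show in the top view: white/aluminium with a blue dip at (281,224), and pink at (471,180). The aluminium one matches the colours and has the black bottle at (338,223) against blue lugs at (348,200) and (348,252). The crop confirms this. Its crest runs down column ~228, so uphill is +y in the world.

```bash
cat >h.py <<'E'
from station import *
import numpy as np
from scipy.optimize import least_squares
from scipy.spatial.transform import Rotation as Ro
def ramp(p): # x,y,yaw(deg) -> R,t
    return Ro.from_euler('ZY',[p[2],-10],degrees=True).as_matrix(), np.array([p[0],p[1],22.])
def proj(X,c):
    q=X@c['R'].T+c['t']; return np.c_[c['fx']*q[:,0]/q[:,2]+c['cx'],c['fy']*q[:,1]/q[:,2]+c['cy']]
def pose(p,xyz,flip):
    R,t=ramp(p); T=R@np.diag([1,-1,-1.]) if not flip else R@np.diag([-1,1,-1.])
    return R@np.array(xyz,float)+t, Ro.from_matrix(T).as_euler('xyz',degrees=True)
E
python3 - <<'E'
from h import *
c=get_calibration("top")
P=np.array([[0,-36,14],[0,36,14],[-10,-36,14],[-10,36,14],[180,-44,0],[180,44,0],[10,0,20]],float)
uv=np.array([[601,151],[599,337],[626,151],[625,337],[134,115],[127,343],[574,238]])/4+[195,165]
f=lambda p:((proj(P@ramp(p)[0].T+ramp(p)[1],c)-uv)*np.where(np.arange(7)[:,None]<4,1,[1,.1])).ravel()
s=least_squares(f,[400,-150,90]);print(s.x,f(s.x).reshape(-1,2).round(1))
p=s.x;np.save('p.npy',p)
# rough neighbours
for n,u,z in(("vial",(240,298),30),("glass",(323,301),28),("jar",(292,153),40)):
    r=c['R'].T@np.array([(u[0]-c['cx'])/c['fx'],(u[1]-c['cy'])/c['fy'],1]);o=-c['R'].T@c['t'];print(n,(o+r*(z-o[2])/r[2]).round())
for fl in(0,1):
    for x in([-32,0,90],[-32,0,4],[168,0,4],[150,0,90]):
        P_,O=pose(p,x,fl);q=solve_ik(P_,O);print(fl,x,P_.round(),O.round(1),None if q is None else np.round(q,0))
E
```

```text
[ 513.75495829 -154.00950208   87.80081474] [[-0.  -0. ]
 [ 0.1 -0.2]
 [ 0.1  0.2]
 [-0.1 -0.1]
 [-0.4  0.1]
 [-0.5  0.1]
 [ 0.8  0.1]]
vial [407.   9.  30.]
glass [ 399. -119.   28.]
jar [630. -77.  40.]
0 [-32, 0, 90] [ 512. -201.  105.] [180.  -10.   87.8] [-34.  14. 106.   9.  66. -36.]
0 [-32, 0, 4] [ 513. -186.   20.] [180.  -10.   87.8] [-32.  21. 108.  10.  57. -36.]
0 [168, 0, 4] [520.  11.  55.] [180.  -10.   87.8] [-12.  13. 113.  12.  56. -17.]
0 [150, 0, 90] [519. -22. 137.] [180.  -10.   87.8] [-16.   6. 111.  11.  66. -18.]
1 [-32, 0, 90] [ 512. -201.  105.] [-180.    10.   -92.2] [-34.  14. 106.   9.  66. 144.]
1 [-32, 0, 4] [ 513. -186.   20.] [-180.    10.   -92.2] [-32.  21. 108.  10.  57. 144.]
1 [168, 0, 4] [520.  11.  55.] [-180.    10.   -92.2] None
1 [150, 0, 90] [519. -22. 137.] [-180.    10.   -92.2] None
```

```bash
python3 - <<'E'
from h import *
import cv2
p=np.load('p.npy')
grip(30,20)
a,o=pose(p,[-32,0,120],0);goto(a,o)
a,o=pose(p,[-32,0,30],0);move_l(a,o,120)
im=get_image("wrist");cv2.imwrite("pics/w1.png",im[:,:,::-1])
ob=get_obs();print(ob['t'],ob['tcp_pos'],a,ob['grip_width'],ob['wrist_force'])
# predicted pixels in wrist
c=get_calibration("wrist");T=np.eye(4);T[:3,:3]=Ro.from_euler('xyz',ob['ee_rot'],degrees=True).as_matrix();T[:3,3]=ob['tcp_pos']
M=np.linalg.inv(T@c['mount']);c['R']=M[:3,:3];c['t']=M[:3,3]
R,t=ramp(p);P=np.array([[0,-36,14],[0,36,14],[-10,-36,14],[-10,36,14],[10,0,20]],float)
u=proj(P@R.T+t,c);print(u.round())
v=im[:,:,::-1].copy()
for x in u: cv2.circle(v,(int(x[0]),int(x[1])),3,(0,0,255),1)
cv2.imwrite("pics/w1.png",v)
E
```

```text
4.0917 [ 513.30106157 -191.44075953   47.0481013 ] [ 512.34575333 -190.70574741   45.98749091] 29.851062529149633 [0.89548715 0.62284664 0.73625278]
[[391. 227.]
 [237. 227.]
 [389. 247.]
 [239. 247.]
 [314. 209.]]
```

View pics/w1.png

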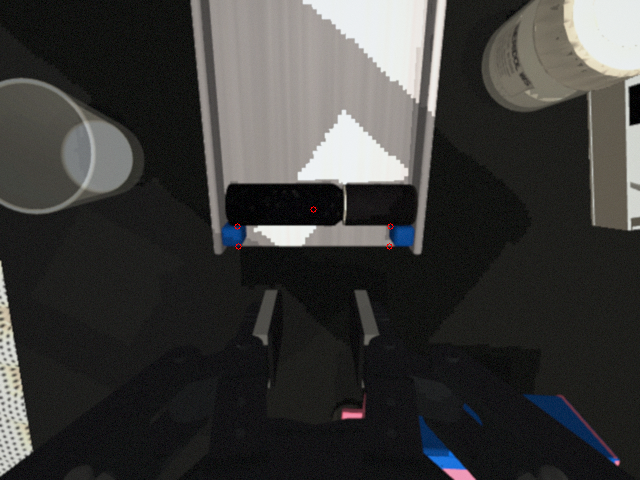

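The picture shows the bottle at rows 183–226, columns 225–415, and the lugs at (234,235) and (402,235). The fingers are centred on the gap (columns 270–365, middle ~317), so I can lower them and start pushing.

```bash
python3 - <<'E'
from h import *
import cv2
p=np.load('p.npy')
def go(x,z,s):
    a,o=pose(p,[x,0,z],0);move_l(a,o,s);ob=get_obs();R,t=ramp(p)
    print(x,round(ob['t'],1),(R.T@(ob['tcp_pos']-t)).round(1),ob['wrist_force'].round(1))
go(-32,4,60)
go(-14,4,40)
go(30,4,40)
im=get_image("wrist");cv2.imwrite("pics/w2.png",im[:,:,::-1])
E
```

```text
-32 4.7 [-31.8   0.3   3.4] [ 0.3 -0.2  0.3]
-14 5.3 [-13.8  -0.1   4.1] [ 0.6 -0.1 -0.9]
30 6.5 [29.8  0.   4. ] [-0.1 -0.1  0.2]
```

View pics/w2.png

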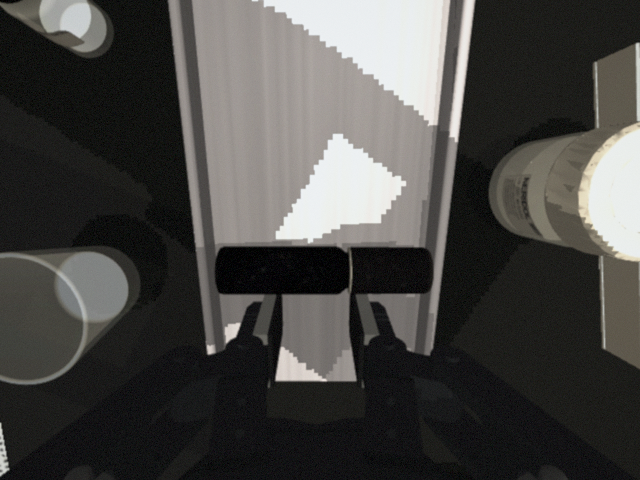

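The bottle lies square across both fingertips (row 270, columns 216–432) and is moving well. I'll keep pushing over the crest.

```bash
python3 - <<'E'
from h import *
import cv2
p=np.load('p.npy')
def go(x,z,s):
    a,o=pose(p,[x,0,z],0);move_l(a,o,s);ob=get_obs();R,t=ramp(p)
    print(x,round(ob['t'],1),(R.T@(ob['tcp_pos']-t)).round(1),ob['wrist_force'].round(1))
go(148,4,40)
go(164,4,25)
wait(.3)
im=get_image("wrist");cv2.imwrite("pics/w3.png",im[:,:,::-1])
E
```

```text
148 9.7 [147.9   0.    4. ] [ 0.8 -0.6  0.9]
164 10.5 [164.1   0.    4. ] [-0.9  0.8 -0.5]
```

View pics/w3.png

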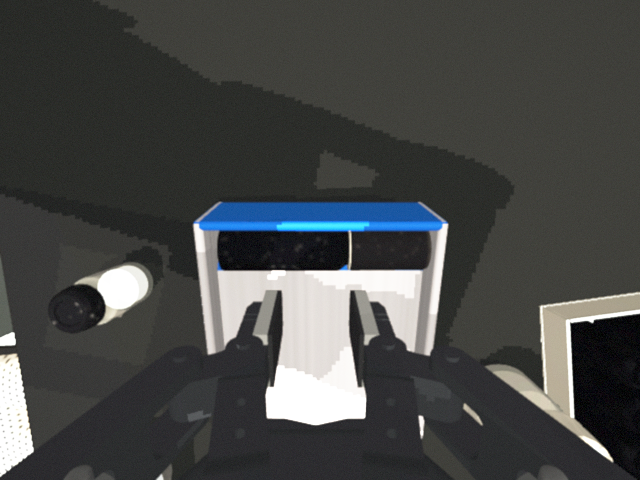

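The bottle lies in the blue dip, parallel to the end stop (row 250, columns 217–430) and clear of the fingertips. Next I'll draw back and check.

```bash
python3 - <<'E'
from h import *
import cv2
p=np.load('p.npy')
for x,z,s in((120,5,80),(110,130,120),(-60,160,150)):
    a,o=pose(p,[x,0,z],0);move_l(a,o,s)
wait(.5)
t=get_image("top");print(get_obs()['t'])
for n in ("bottle_mid","vial","shot_glass","gel_jar"):
    print(n,[(round(d["score"],2),[int(v) for v in d["extent"]]) for d in spot_in(n,"top")])
cv2.imwrite("pics/t4.png",cv2.resize(t[130:330,190:400],(630,600))[:,:,::-1])
E
```

```text
14.5583
bottle_mid [(0.92, [217, 220, 14, 57])]
vial [(0.75, [240, 295, 23, 16])]
shot_glass [(0.92, [325, 301, 37, 35])]
gel_jar [(0.97, [294, 155, 35, 44])]
```

View pics/t4.png

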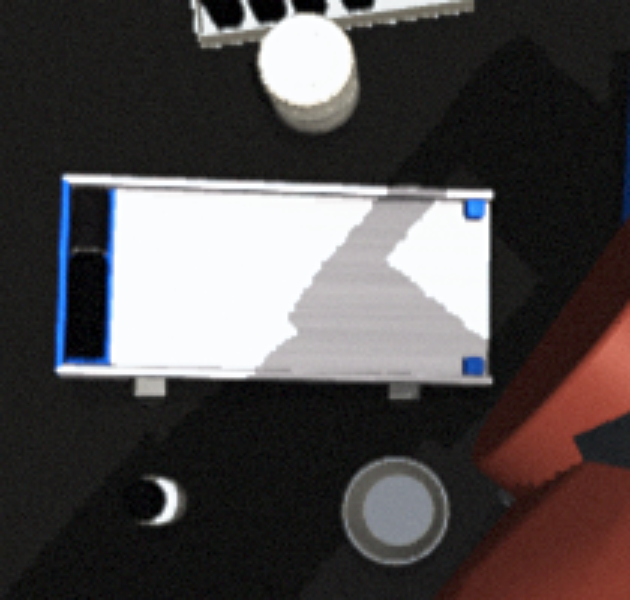

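The bottle rests in the dip against the end stop (top image ~(219,222)). The vial, glass and jar are where they started, and the arm is clear.

```bash
python3 -c "
from station import *
print(sign_off())"
```

```text
the job is handed in; nothing more can be done
None
```

The job is handed in: the bottle was pushed up the slope without lifting and lies across the gutter in the blue dip against the end stop; the vial, glass and jar were not moved and the arm is drawn back, at about 15 s on the robot's clock.

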